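# Tip over the V-block and seat the round blank

### The arm

A 6-joint arm with a two-finger parallel gripper is mounted at the origin on the work surface. World frame = base frame: x ahead of the robot, y to its left, z up, the work surface at z = 0. Lengths are in m, angles in degrees, forces in N, time in s.
With the tool pointing down it reaches from about 0.4 to 0.825 m from the base axis. Payload 7 kg.
Tool frame: the origin (TCP) lies on the front face of the gripper's body, between the roots of the fingers; the fingertips stand 66 mm ahead of it and the grasp point (between the pads) lies 47 mm ahead of it; z points along the fingers, y is the line along which they close (so a half turn about z gives the same grasp; the last joint's range is limited). The gripper opens to 88 mm and grips with 3 to 60 N. Pads are 19 mm wide; open, the fingers measure 130 mm over their backs; the gripper's body (78 mm by 193 mm) begins 47 mm behind the grasp point.
Start: joints at [92.252, 20.546, 0.682, 0, -70.136, -16.507], TCP at [0.166, 0.654, 0.292] pointing down, gripper open.
Joint ranges: [-176.03, 176.03], [-82.01, 121.73], [-58.28, 71.71], [-173.87, 95.51], [-174.79, -0.11], [-173.66, 173.66]. Speed limits (degrees/s): [136.94, 136.94, 172.46, 180, 180, 180].

### API

Orientations are given as [roll, pitch, yaw] about the fixed x, y, z axes, in that order (R = Rz(yaw) Ry(pitch) Rx(roll)).
In Python, from plant import ctrl gives the robot as it stands.
- The arm moves only by the tool send_rows, never from a script. Its argument "deltas" is a list of rows, each a list of 2 entries, a list of its own where there are three numbers: the shift along the tool's x, y, z each as a share of 800 mm, from -1 to 1, then the turn about the tool's z as a share of 90 degrees, from -1 to 1. A call has exactly 5 rows; each row is the pose to reach, as a shift and turn from the pose commanded when the call began, along the tool's axes at that moment; what a row does not reach only later rows make up. A row lasts 1/12 s, in which the tool goes at most 41.7 mm and 7.16 degrees, less where a joint would pass 70% of its speed; a pose out of reach is approached as far as the arm can. A call with a number of a shift or a turn outside -1 to 1 is refused whole. A call with a gripper value outside its range is refused whole. "gripper" is the opening, from 0 (shut) to 1 (fully open), set as the call begins (left out, the last holds). The fingers move at their own pace and stop on an object; the grip force is fixed at half the most. Time passes only in rows, so rows that repeat a pose let the fingers close, or fill a call up. It gives the time, the measured TCP pose, the force, the opening and the grip force at its end, in the units of the state.
- ctrl.get_obs(): the state, without advancing time (a new reading comes with each control period).
- ctrl.snapshot(name): name is "scene" or "top" or "wrist"; returns a dict with "color" (420x560x3 uint8, red, green, blue), "vertical_fov" (degrees; the focal length in pixels is half the picture's height over the tangent of half this angle, whatever the lens; pixels are square), "cx", "cy" (the principal point, pixels), "k1" (the pictures are not rectified: a ray, as slopes to the right and down, at radius r is drawn at 1 + k1 r^2 times it, then the intrinsics apply), "rvec" (rotation vector, rad) and "tvec" (3), from world to camera coordinates, as OpenCV has them. Camera axes: x right, y down, z forward; pixel columns grow to the right and rows downward; lengths in m; the calibration is good to about 2 mm. A picture is of the moment at which its call begins. There is no depth.
- ctrl.close_job(): hands the job in; it is judged then, once.
Trained networks look in a picture, given as the dict that the camera call returned (one of the last four; its "shot" number tells which), for a name from the list of things; names that differ only in an ending like _2 or _b are one class to them, and where a whole thing is asked for, a point or a joint stands for the part that bears it (a point fixed in the world has none). Each returns a list of dicts, best first, with "conf" (0 to 1); they miss things now and then, are a little off and sometimes report something else, mostly with a low value. They report only what shows in the picture. A call takes as long as a camera call. They do not tell look-alikes from the thing itself.
- ctrl.boxes_of(picture, thing): "xy" ([column, row] as shares, 0 to 1, of the picture: columns of its width, rows of its height, amid what is visible of it).
- ctrl.cut_out(picture, thing): "pixels" (420x560 bool, what is visible of it) and "xy" ([column, row] as shares, 0 to 1, of the picture: columns of its width, rows of its height, amid what is visible of it).
The state is a dict: "clock": time; "joint_pos": joint angles; "qvel": joint speeds; "tau": joint torques, N m; "tool_pos": TCP position; "orientation": TCP orientation; "force": force on the tool from outside, world axes, zero at the start; "moment": the same for the moment, N m; "opening": finger opening in m; "gripper_force": force on a finger pad.
Only numpy, scipy, OpenCV 4.12 (cv2) and the standard library are available. Lean on these libraries where they do the work, as an engineer would, in place of code of your own. Each camera call takes 0.05 s, during which the arm holds its last target. There are 200 camera calls.

### The job

The wooden V-block is standing on its end: push it near its top, without picking it up, so that it tips over and lies on its flat base with the groove facing up. Then take the thick round blank from its cradle and lower it gently (do not drop it) into the groove so that it beds down on both flanks, sticking out a little at both ends, ready for clamping. Leave the thin dowel and the other things on the bench alone.

Things in the scene. Friction and masses are not known exactly. Their poses are not given: they have to be found in the camera images.
- vblock: Pale maple V-block 120 long, 80 wide, 56 mm base to top, 0.4 kg; a 90 degree groove 21 mm deep, 42 wide runs the length of its top. Starts standing on end, 120 mm tall. Origin: centre of that end face. z: along the groove (up at start). x: from grooved top (at -28 mm) to flat base (+28); level at start, the way it must tip; straight down once it lies on its base.
- vblock_push (a point): Point at the bottom of the groove (x = -7 mm), 100 mm above the bench while the block stands. Pushed about this high along the block's +x it tips (56 mm deep foot, friction about 0.6); pushed low it slides. Past about 30 degrees it falls the rest by itself.
- vblock_seat (a point): Where the blank's centre is when fully bedded: half-way along the V-block, on the groove's middle plane, 14.4 mm beyond the block's grooved top (70.4 mm over the bench once the block lies on its base). Axes as the V-block's.
- blank_center (a point): Centre of the thick dark-wood blank, a cylinder 50 mm in diameter, 150 long, 0.25 kg. x: its axis. Starts lying in a low cradle, axis level, 34 mm above the bench. Cradle: two rails 100 mm long, 14 high, 42 wide over both, on a board 6 high, 46 wide, so both sides of the blank are free for fingers from above.
- dowel_center (a point): Centre of the thin dark-wood dowel, 25 mm in diameter, 150 mm long, in a similar narrower cradle beside the other; the two may be either way round. Axis along x, 24 mm above the bench. To be left alone.
- glue: White glue bottle, 64 mm in diameter, 190 mm tall, standing; origin at the centre of its underside. To be left alone.
- jar: Amber jar, 48 mm in diameter, 75 mm tall, standing; origin at the centre of its underside. To be left alone.
- sander: Sanding block: steel plate 160 x 70 x 6 mm with a wooden grip on it, 40 mm tall in all; origin at the centre of its underside. To be left alone.
Mind the look-alikes: they are no part of the job. What is shaped like the vblock but green or turquoise is not meant.

How it is judged (in metres and radians):
On the way, in this order (a step that is already met when the one before it is completed fails the run):
1. the V-block has been tipped over and lies at rest on its flat base, groove up (angle between vblock's own x axis and vertical above 3.06 rad and height (world z) of vblock below 0.048 m and linear speed of vblock below 0.03 m/s), for 0.2 s.
2. the thick blank is bedded in the groove (all of step 1 and x of blank_center in the frame of vblock between -0.04636 and -0.03836 m and y of blank_center in the frame of vblock between -0.004 and 0.004 m and z of blank_center in the frame of vblock between 0.046 and 0.074 m and angle between the x axis of blank_center and the z axis of vblock, either way round below 0.06 rad), for 0.2 s.
At the end, for the whole second after the job is handed in: The V-block rests on the bench on its flat base (within 0.08 rad), groove up. The thick blank rests in it: axis along the groove within 0.06 rad, centre within 4 mm of the bedded position in height and sideways, and within 14 mm of half-way along. Both at rest (all of step 2 and linear speed of blank below 0.03 m/s and angular speed of blank below 0.5 rad/s and contact force between blank and vblock above 0.5 N); the robot touches nothing.
It fails at once if the V-block is picked up (its starting end face's centre rises over 60 mm) (height (world z) of vblock above 0.06 m).
It fails at once if the blank is dropped: it moves faster than 0.3 m/s while not held (linear speed of blank above 0.3 m/s and contact force between the fingers and blank below 0.1 N).
It fails at once if the thin dowel is disturbed (moved over 20 mm) (distance of dowel_center from where it was at the start of the episode above 0.02 m).
It fails at once if the glue bottle, jar or sanding block is disturbed (moved over 20 mm) (distance of any of glue, jar, sander from where it was at the start of the episode above 0.02 m).
It also fails if it takes over 58 s, if anything falls off the work surface, if the arm or the gripper's body presses on something with over 40 N, if the wrist force passes 120 N, or if a joint passes its speed limit or range.

## Working session

There is one attempt and no reset: what is moved stays moved. The work goes in short steps, Python scripts to look and compute and a tool call to move; the robot and the scene stay as the last step left them, time stands still between calls to the robot, and variables do not carry over. Pictures are saved under pics/ and viewed, at most 10 in all, crops included, and the job is handed in when it is done.

Besides the shell and the picture viewer there is one more tool, called as name([rows], argument=value, ...), one row to a line, values as JSON. send_rows: Moves the arm, as the interface text tells. Shift numbers are shares of 800 mm and turn numbers shares of 90 degrees, none past 1 either way. Its arguments: {"type":"object","properties":{"deltas":{"type":"array","items":{"type":"array"}},"gripper":{"type":"number"}},"required":["deltas"]}

```bash
ls; mkdir -p pics; cat > h.py <<'E'
import numpy as np, cv2, pickle
from plant import ctrl
from scipy.spatial.transform import Rotation as R
def shot(n,f=None):
    s=ctrl.snapshot(n)
    if f: cv2.imwrite('pics/'+f,s['color'][...,::-1])
    return s
def par(s):
    h,w=s['color'].shape[:2]; f=h/2/np.tan(np.radians(s['vertical_fov'])/2)
    return f,s['cx'],s['cy'],s['k1'],cv2.Rodrigues(np.array(s['rvec'],float))[0],np.array(s['tvec'],float).ravel()
def pix2plane(s,uv,z):
    f,cx,cy,k,Rm,t=par(s); uv=np.atleast_2d(np.array(uv,float))
    d=(uv-[cx,cy])/f; q=d.copy()
    for _ in range(30): q=d/(1+k*(q**2).sum(1,keepdims=True))
    r=np.c_[q,np.ones(len(q))]@Rm; c=-Rm.T@t
    return c+r*((z-c[2])/r[:,2])[:,None]
def proj(s,P):
    f,cx,cy,k,Rm,t=par(s); p=np.atleast_2d(P)@Rm.T+t; q=p[:,:2]/p[:,2:]
    return q*(1+k*(q**2).sum(1,keepdims=True))*f+[cx,cy]
E
python3 - <<'E'
from h import *
for n in('scene','top'):
    s=shot(n,n+'1.png'); f,cx,cy,k,Rm,t=par(s); print(n,f,cx,cy,k,-Rm.T@t,Rm[2])
    for th,z in(('vblock',.06),('blank_center',.034),('dowel_center',.024),('glue',.1),('jar',.04),('sander',.02)):
        for d in ctrl.cut_out(s,th)[:3]:
            uv=np.array(d['xy'])*[560,420]; print(th,round(d['conf'],2),uv.round(),pix2plane(s,uv,z)[0].round(3),d['pixels'].sum())
o=ctrl.get_obs();print(o)
E
```

```text
pics
scene 489.38785647718635 273.2591306356562 210.52115658948594 -0.17108111105252174 [ 1.33232483 -0.4188794   0.84781756] [-0.62947096  0.41433426 -0.65733814]
vblock 0.91 [242. 216.] [0.555 0.004 0.06 ] 1390
vblock 0.85 [260. 169.] [0.413 0.14  0.06 ] 1548
vblock 0.63 [217. 257.] [ 0.641 -0.112  0.06 ] 2198
blank_center 0.89 [119. 248.] [ 0.468 -0.286  0.034] 1447
dowel_center 0.59 [150. 294.] [ 0.63  -0.275  0.024] 815
glue 0.7 [394. 179.] [0.68  0.379 0.1  ] 1331
jar 0.63 [254. 303.] [ 0.783 -0.103  0.04 ] 794
jar 0.28 [244. 211.] [0.52  0.028 0.04 ] 1395
sander 0.93 [327. 272.] [0.783 0.089 0.02 ] 1846
top 444.11610011868197 277.9353214161941 215.38103232559916 -0.12403255692950761 [0.40758564 0.05838023 1.08778229] [ 0.20082981 -0.00115424 -0.97962547]
vblock 0.95 [348. 203.] [ 0.648 -0.11   0.06 ] 1229
vblock 0.77 [300. 244.] [0.549 0.006 0.06 ] 1026
vblock 0.66 [239. 302.] [0.415 0.146 0.06 ] 974
blank_center 0.71 [419. 284.] [ 0.458 -0.279  0.034] 1407
blank_center 0.3 [260. 164.] [0.755 0.103 0.034] 1673
glue 0.78 [131. 204.] [0.636 0.398 0.1  ] 1121
jar 0.96 [344. 156.] [ 0.775 -0.107  0.04 ] 446
sander 0.78 [258. 165.] [0.755 0.107 0.02 ] 1626
{'clock': 0.7, 'joint_pos': array([ 9.22522826e+01,  2.05438044e+01,  6.82202636e-01, -5.56338820e-04,
       -7.01358242e+01, -1.65063998e+01]), 'qvel': array([ 0.0312445 , -0.0538596 ,  0.10633381, -0.01583967, -0.08786536,
        0.03007462]), 'tau': array([-1.76409509e-05, -5.82168067e+01,  2.93261003e+01,  7.00066254e+00,
        1.27732643e-02, -1.91149309e-05]), 'tool_pos': array([0.16621614, 0.65418976, 0.29219022]), 'orientation': array([-1.79997681e+02,  1.23301712e-03, -1.42543062e+01]), 'force': array([-0.44597468, -0.04223837,  0.37992805]), 'moment': array([-0.02802904, -0.03221002,  0.01609917]), 'gripper_force': 0.0, 'opening': 0.08757691698580973}
```

View pics/scene1.png

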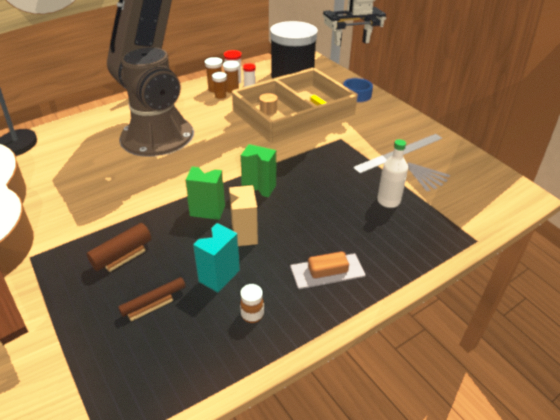

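View pics/top1.png

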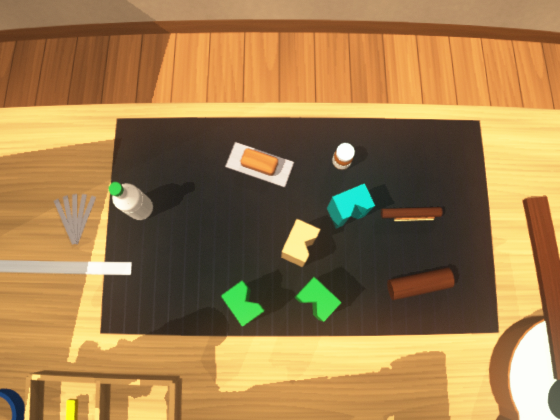

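Scene: the maple V-block is at about (243,215), and at (300,243) in the top view. Its groove faces right in the top view, so it tips towards image left (+y). The thick blank is at (420,283) in the top view and the dowel at (412,213). The green and turquoise blocks are the decoys.

```bash
cat >> h.py <<'E'
from scipy.optimize import minimize
from scipy.spatial import ConvexHull
SEC=np.array([[28,-40],[28,40],[-28,40],[-28,21],[-7,0],[-28,-21],[-28,-40]])/1000
def block(p,lying=False):
    # x,y,yaw(of block +x direction when standing)
    x,y,a=p; c,s=np.cos(a),np.sin(a)
    M=np.array([[c,-s,0],[s,c,0],[0,0,1]])
    if lying: # block x down, z along heading, 
        M=np.array([[0,-s,c],[0,c,s],[-1,0,0]])
    o=np.array([x,y,.028 if lying else 0])
    a0=np.c_[SEC,np.zeros(7)]@M.T+o; a1=np.c_[SEC,np.full(7,.12)]@M.T+o
    return [a0,a1]+[np.array([a0[i],a0[(i+1)%7],a1[(i+1)%7],a1[i]]) for i in range(7)]
def cyl(p,z,r,L):
    t=np.linspace(0,2*np.pi,25)[:-1]; c,s=np.cos(p[2]),np.sin(p[2])
    P=np.concatenate([np.c_[p[0]+e*c-r*np.cos(t)*s,p[1]+e*s+r*np.cos(t)*c,z+r*np.sin(t)] for e in(-L/2,L/2)])
    return [P]
def sil(s,polys,hull=False,k=4):
    m=np.zeros((420*k,560*k),np.uint8)
    for P in polys:
        uv=(proj(s,P)+.5)*k-.5
        if hull: uv=uv[ConvexHull(uv).vertices]
        cv2.fillPoly(m,[np.round(uv*16).astype(np.int32)],255,shift=4)
    return cv2.resize(m,(560,420),interpolation=cv2.INTER_AREA)/255.
def fit(views,model,p0s,hull=False):
    best=None
    def cost(p):
        c=0
        for s,m in views:
            g=sil(s,model(p),hull); c+=1-np.minimum(g,m).sum()/np.maximum(g,m).sum()
        return c/len(views)
    for p0 in p0s:
        p0=np.array(p0); S=np.vstack([p0,p0+[.015,0,0],p0+[0,.015,0],p0+[0,0,.2]])
        r=minimize(cost,p0,method='Nelder-Mead',options=dict(initial_simplex=S,xatol=2e-4,fatol=1e-4,maxiter=150))
        print(r.x.round(4),np.degrees(r.x[2]).round(1),round(r.fun,3))
        if best is None or r.fun<best.fun: best=r
    return best.x
def mask(s,th,uv):
    c=[d for d in ctrl.cut_out(s,th) if np.linalg.norm(np.array(d['xy'])*[560,420]-uv)<22]
    return c[0]['pixels'].astype(float) if c else None
E
python3 - <<'E'
from h import *
a=shot('scene');b=shot('top')
V=[(s,mask(s,'vblock',uv)) for s,uv in((a,(242,216)),(b,(300,244)))]
B=[(s,mask(s,'blank_center',uv)) for s,uv in((a,(119,248)),(b,(419,284)))]
V=[v for v in V if v[1] is not None];B=[v for v in B if v[1] is not None];print(len(V),len(B))
for W in (V,V[:1],V[1:]): fit(W,block,[(.555,.0,t) for t in((1.2,1.8) if W is V else (1.5,))])
for W in (B,B[:1],B[1:]): fit(W,lambda p:cyl(p,.034,.025,.15),[(.46,-.28,1.7)],True)
# decoys and sander
for th,uv,m in(('sander',(258,165),None),):
    q=mask(b,th,uv); c,sz,an=cv2.minAreaRect(np.argwhere(q>0)[:,::-1].astype(np.float32)); print(pix2plane(b,cv2.boxPoints((c,sz,an)),.003).round(3))
for uv0,ts in(((318,299),(.5,2.5,-2)),((242,303),(.5,2.5,-2))):
    q=mask(b,'vblock',uv0)
    if q is not None: fit([(b,q)],block,[(*pix2plane(b,uv0,.06)[0][:2],t) for t in ts])
E
```

```text
2 2
[0.5517 0.0085 1.1305] 64.8 0.07
[0.5514 0.0085 1.1374] 65.2 0.069
[0.5533 0.0083 1.1203] 64.2 0.091
[0.551  0.0087 1.1517] 66.0 0.04
[ 0.4604 -0.2827  1.767 ] 101.2 0.087
[ 0.4625 -0.283   1.7518] 100.4 0.058
[ 0.4583 -0.2833  1.7721] 101.5 0.063
[[0.755 0.191 0.003]
 [0.826 0.171 0.003]
 [0.771 0.018 0.003]
 [0.702 0.041 0.003]]
[ 0.4228 -0.0304 -0.7482] -42.9 0.051
[ 0.4239 -0.0323  2.3836] 136.6 0.179
[ 0.4226 -0.0304 -0.7527] -43.1 0.053
[0.4135 0.1341 2.1883] 125.4 0.066
[0.4132 0.1343 2.2004] 126.1 0.065
[ 0.4116  0.1365 -0.9431] -54.0 0.182
```

```bash
cat >> h.py <<'E'
def go(x,y,z,yaw):
    o=ctrl.get_obs(); p=o['tool_pos']; M=R.from_euler('xyz',o['orientation'],degrees=True).as_matrix()
    d=M.T@(np.array([x,y,z])-p); dy=(yaw-o['orientation'][2]+180)%360-180
    print('at',p.round(4),o['orientation'].round(2),'t',o['clock'],'shift',(d/.8).round(4),'turn',round(-dy/90,4))
E
python3 -c "
from h import *
go(.45,.3,.29,-24.7);go(.518,-.064,.29,-24.7)"
```

```text
at [0.1662 0.6542 0.2921] [180.    -0.   -14.26] t 1.15 shift [0.4528 0.3417 0.0027] turn 0.116
at [0.1662 0.6542 0.2921] [180.    -0.   -14.26] t 1.15 shift [0.6473 0.7618 0.0027] turn 0.116
```

send_rows([
  [[0.45,0.34,0],0.116],
  [[0.45,0.34,0],0.116],
  [[0.45,0.34,0],0.116],
  [[0.45,0.34,0],0.116],
  [[0.45,0.34,0],0.116],
], gripper=0)

```text
clock: 1.57
tool_pos: [0.2972, 0.4899, 0.2923]
orientation: [-180.0, -0.0, -24.7]
force: [0.4, 0.3, -0.1]
opening: 0.06
gripper_force: 0.0
```

```bash
python3 -c "
from h import *
go(.518,-.064,.29,-24.7)"
```

```text
at [0.2972 0.4899 0.2923] [-179.98   -0.    -24.66] t 1.5667 shift [0.5398 0.514  0.0027] turn 0.0004
```

send_rows([
  [[0.54,0.514,0],0],
  [[0.54,0.514,0],0],
  [[0.54,0.514,0],0],
  [[0.54,0.514,0],0],
  [[0.54,0.514,0],0],
])

```text
clock: 1.98
tool_pos: [0.3738, 0.296, 0.2925]
orientation: [-179.9, -0.0, -24.7]
force: [1.5, 0.5, 0.8]
opening: 0.0265
gripper_force: 0.0
```

```bash
python3 -c "
from h import *
go(.518,-.064,.29,-24.7)"
```

```text
at [0.3738 0.296  0.2925] [-1.7995e+02 -1.0000e-02 -2.4670e+01] t 1.9833 shift [0.3517 0.3337 0.0029] turn 0.0003
```

send_rows([
  [[0.35,0.334,0],0],
  [[0.35,0.334,0],0],
  [[0.35,0.334,0],0],
  [[0.35,0.334,0],0],
  [[0.35,0.334,0],0],
])

```text
clock: 2.4
tool_pos: [0.4506, 0.1024, 0.2927]
orientation: [-179.9, -0.0, -24.7]
force: [1.8, 0.4, 0.1]
opening: 0.0004
gripper_force: 0.0
```

send_rows([
  [[0.164,0.154,0],0],
  [[0.164,0.154,0],0],
  [[0.164,0.154,0],0],
  [[0.164,0.154,0],0],
  [[0.164,0.154,0],0],
])

```text
clock: 2.82
tool_pos: [0.5192, -0.0665, 0.2921]
orientation: [180.0, -0.0, -24.8]
force: [0.3, 1.0, -0.5]
opening: 0.0003
gripper_force: 0.0
```

```bash
python3 - <<'E'
from h import *
s=shot('wrist','w1.png')
go(.518,-.064,.162,-24.7)
h=np.array([np.cos(np.radians(65.3)),np.sin(np.radians(65.3))]); b=np.array([.5515,.0085])
for d in ctrl.cut_out(s,'vblock'):
    uv=np.array(d['xy'])*[560,420];print(d['conf'],uv,pix2plane(s,uv,.1)[0])
V=[(s,d['pixels'].astype(float)) for d in ctrl.cut_out(s,'vblock') if np.linalg.norm(pix2plane(s,np.array(d['xy'])*[560,420],.1)[0][:2]-b)<.05]
if V: fit(V,block,[(.5515,.0085,1.14)])
E
```

```text
at [ 0.5193 -0.0665  0.2919] [179.94  -0.   -24.9 ] t 2.8667 shift [-0.0028 -0.0023  0.1623] turn -0.0022
0.95 [124.824 340.704] [0.45656185 0.13150533 0.1       ]
0.94 [184.8  201.39] [0.55485139 0.00654279 0.1       ]
0.8 [282.52  246.204] [ 0.48276089 -0.05200783  0.1       ]
0.71 [262.696  40.11 ] [ 0.64114976 -0.10838779  0.1       ]
[0.5537 0.0075 1.1528] 66.1 0.03
```

View pics/w1.png

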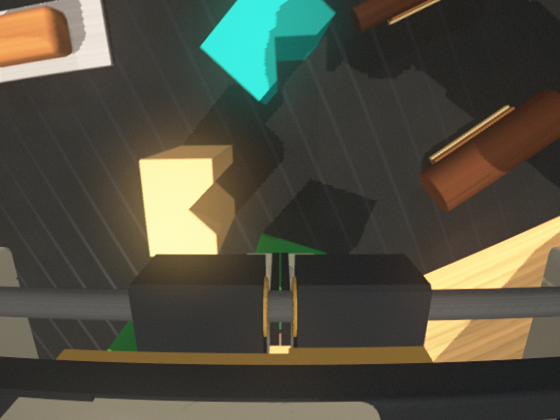

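The wrist view shows the maple block at (190,205) with its groove facing right, and the closed fingers standing clear on the groove side. They are lined up for the push.

send_rows([
  [[0,0,0.05],0],
  [[0,0,0.1],0],
  [[0,0,0.15],0],
  [[0,0,0.163],0],
  [[0,0,0.163],0],
])

```text
clock: 3.38
tool_pos: [0.5162, -0.0619, 0.1594]
orientation: [179.8, 0.3, -24.6]
force: [0.7, -0.2, 0.4]
opening: 0.0003
gripper_force: 0.0
```

send_rows([
  [[0,-0.016,0],0],
  [[0,-0.032,0],0],
  [[0,-0.04,0],0],
  [[0,-0.048,0],0],
  [[0,-0.054,0],0],
])

```text
clock: 3.8
tool_pos: [0.5373, -0.022, 0.1632]
orientation: [-179.9, -0.1, -24.6]
force: [-0.2, -2.4, 2.3]
opening: 0.0006
gripper_force: 1.0
```

send_rows([
  [[0,-0.006,0],0],
  [[0,-0.012,0],0],
  [[0,-0.018,0],0],
  [[0,-0.024,0],0],
  [[0,-0.03,0],0],
])

```text
clock: 4.22
tool_pos: [0.5465, -0.001, 0.1619]
orientation: [-180.0, -0.0, -24.7]
force: [0.8, -1.2, 2.1]
opening: 0.0003
gripper_force: 0.9
```

```bash
python3 - <<'E'
from h import *
a=shot('scene','s2.png');b=shot('top','t2.png')
cv2.imwrite('pics/c2.png',np.hstack([cv2.resize(x['color'][y0:y0+160,x0:x0+160,::-1],(390,390)) for x,x0,y0 in((a,160,140),(b,210,170))]))
E
```

```text
(no output)
```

View pics/c2.png

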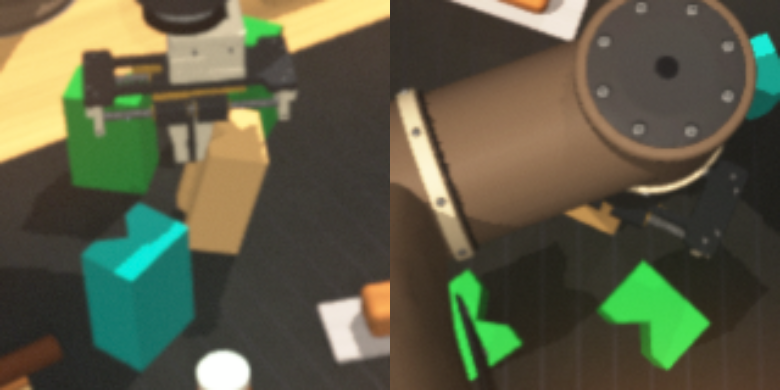

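The left crop shows the maple block at (225,190) tilting about its far edge, with the fingers in the groove at (190,140). It is tipping without sliding, so I'll keep pushing.

send_rows([
  [[0,-0.008,0],0],
  [[0,-0.016,0],0],
  [[0,-0.024,0],0],
  [[0,-0.032,0],0],
  [[0,-0.04,0],0],
])

```text
clock: 4.73
tool_pos: [0.5596, 0.0285, 0.1616]
orientation: [180.0, 0.0, -24.7]
force: [-0.2, 1.0, 0.2]
opening: 0.0002
gripper_force: 0.0
```

send_rows([
  [[0,-0.006,0],0],
  [[0,-0.012,0],0],
  [[0,-0.012,0],0],
  [[0,-0.012,0],0],
  [[0,-0.012,0],0],
])

```text
clock: 5.15
tool_pos: [0.5633, 0.0364, 0.1617]
orientation: [180.0, 0.0, -24.7]
force: [-0.7, -0.9, -0.0]
opening: 0.0007
gripper_force: 0.0
```

```bash
python3 - <<'E'
from h import *
a=shot('scene')
cv2.imwrite('pics/c3.png',cv2.resize(a['color'][120:300,160:340,::-1],(540,540)))
go(.52,-.06,.29,-78.8)
E
```

```text
at [0.5634 0.0363 0.1617] [ 1.7999e+02  1.0000e-02 -2.4700e+01] t 5.2 shift [ 0.001   0.132  -0.1603] turn 0.6011
```

View pics/c3.png

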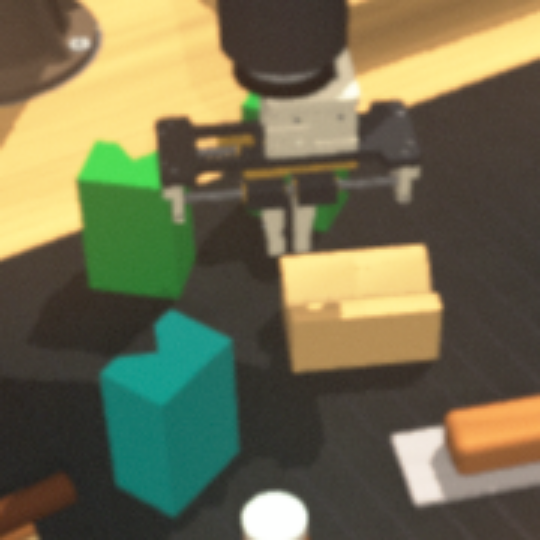

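The block now lies flat at (360,305) with its groove up. Next I lift clear, open the gripper and go to the blank.

send_rows([
  [[0,0,-0.05],0],
  [[0,0,-0.1],0],
  [[0,0,-0.12],0],
  [[0,0,-0.12],0],
  [[0,0,-0.12],0],
], gripper=1)

```text
clock: 5.62
tool_pos: [0.5638, 0.0363, 0.2592]
orientation: [-179.9, -0.1, -24.7]
force: [-0.6, -0.1, -0.5]
opening: 0.0282
gripper_force: 0.0
```

```bash
python3 -c "
from h import *
go(.461,-.283,.22,-78.8)"
```

```text
at [0.5638 0.0363 0.2592] [-1.7987e+02 -1.1000e-01 -2.4720e+01] t 5.6167 shift [0.0502 0.4164 0.0482] turn 0.6009
```

send_rows([
  [[0.05,0.416,0],0.6],
  [[0.05,0.416,0],0.6],
  [[0.05,0.416,0],0.6],
  [[0.05,0.416,0],0.6],
  [[0.05,0.416,0],0.6],
])

```text
clock: 6.03
tool_pos: [0.498, -0.1634, 0.2566]
orientation: [179.9, 0.1, -60.8]
force: [1.2, -0.4, 0.7]
opening: 0.0615
gripper_force: 0.0
```

```bash
python3 - <<'E'
from h import *
go(.461,-.283,.24,-78.8)
b=shot('top')
for d in ctrl.cut_out(b,'vblock'):
    uv=np.array(d['xy'])*[560,420];print(d['conf'],uv,pix2plane(b,uv,.04)[0])
E
```

```text
at [ 0.498  -0.1634  0.2566] [ 1.7991e+02  6.0000e-02 -6.0840e+01] t 6.0333 shift [0.1081 0.1132 0.0208] turn 0.1996
0.63 [354.816 192.612] [ 0.67961708 -0.13069518  0.04      ]
0.6 [238.672 229.698] [0.58718421 0.15110816 0.04      ]
0.58 [239.68  303.786] [0.41221691 0.14576774 0.04      ]
```

send_rows([
  [[0.108,0.113,0.01],0.2],
  [[0.108,0.113,0.01],0.2],
  [[0.108,0.113,0.01],0.2],
  [[0.108,0.113,0.01],0.2],
  [[0.108,0.113,0.01],0.2],
])

```text
clock: 6.55
tool_pos: [0.462, -0.2831, 0.2482]
orientation: [179.9, 0.1, -78.7]
force: [0.3, 1.0, 0.0]
opening: 0.0876
gripper_force: 0.0
```

```bash
python3 - <<'E'
from h import *
go(.461,-.283,.089,-78.8)
s=shot('wrist','w2.png');b=shot('top');a=shot('scene')
for v in(s,b):
  for d in ctrl.cut_out(v,'blank_center'):
    uv=np.array(d['xy'])*[560,420];p=pix2plane(v,uv,.034)[0];print(d['conf'],uv,p,d['pixels'].sum())
    if v is s and abs(p[0]-.46)<.08 and abs(p[1]+.28)<.08: fit([(v,d['pixels'].astype(float))],lambda p:cyl(p,.034,.025,.15),[(.461,-.283,1.765)],True)
L=[]
for v in(a,b):
  for d in ctrl.cut_out(v,'vblock'):
    p=pix2plane(v,np.array(d['xy'])*[560,420],.04)[0]; 
    if abs(p[0]-.59)<.04 and abs(p[1]-.09)<.07: L.append((v,d['pixels'].astype(float))); print('vb',p,d['pixels'].sum())
f=lambda p:block(p,True)
if len(L)>1: fit(L,f,[(.564,.034,1.147)])
for l in L: fit([l],f,[(.564,.034,1.147)])
E
```

```text
at [ 0.462  -0.2831  0.2482] [ 1.7985e+02  8.0000e-02 -7.8710e+01] t 6.55 shift [-1.00e-04  7.00e-04  1.99e-01] turn 0.001
0.59 [279.328 192.99 ] [ 0.46165687 -0.28702578  0.034     ] 9252
[ 0.4618 -0.2824  1.7611] 100.9 0.017
vb [0.60850363 0.0674344  0.04      ] 1864
vb [0.58877496 0.08846639 0.04      ] 1838
[0.5637 0.0342 1.1331] 64.9 0.054
[0.5663 0.0333 1.1307] 64.8 0.043
[0.5626 0.0336 1.1341] 65.0 0.037
```

View pics/w2.png

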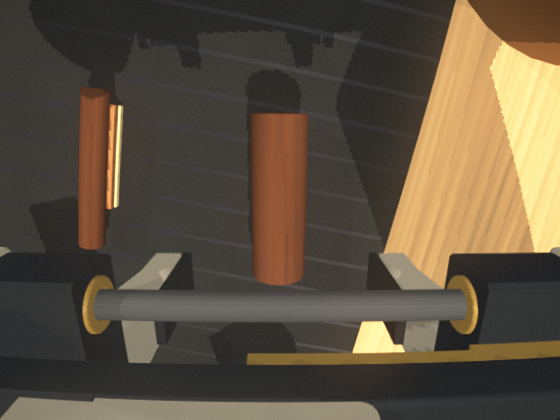

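The wrist view shows the blank whole at about (279,195), centred between the open fingers, with the dowel well to the left at (93,168). Time to descend and grasp.

send_rows([
  [[0,0,0.05],0.004],
  [[0,0,0.1],0.004],
  [[0,0,0.14],0.004],
  [[0,0,0.17],0.004],
  [[0,0,0.18],0.004],
])

```text
clock: 7.32
tool_pos: [0.4618, -0.2803, 0.1023]
orientation: [179.7, 0.1, -78.8]
force: [0.0, -0.1, -0.6]
opening: 0.0875
gripper_force: 0.0
```

```bash
python3 -c "
from h import *
go(.4618,-.2824,.0895,-79.1)"
```

```text
at [ 0.4618 -0.2803  0.1023] [ 1.7972e+02  1.5000e-01 -7.8820e+01] t 7.3167 shift [0.0026 0.0005 0.0159] turn 0.0031
```

send_rows([
  [[0.002,0,0.008],0.003],
  [[0.002,0,0.014],0.003],
  [[0.002,0,0.014],0.003],
  [[0.002,0,0.014],0.003],
  [[0.002,0,0.014],0.003],
])

```text
clock: 7.73
tool_pos: [0.4647, -0.2833, 0.0959]
orientation: [-179.9, -0.1, -79.1]
force: [-0.2, 1.1, -0.2]
opening: 0.0876
gripper_force: 0.0
```

send_rows([
  [[0,0,0],0],
  [[0,0,0],0],
  [[0,0,0],0],
  [[0,0,0],0],
  [[0,0,0],0],
], gripper=0.3)

```text
clock: 8.15
tool_pos: [0.4639, -0.2832, 0.0947]
orientation: [-180.0, -0.0, -79.1]
force: [0.0, 0.3, 0.1]
opening: 0.0598
gripper_force: 0.0
```

send_rows([
  [[0,0,0],0],
  [[0,0,0],0],
  [[0,0,0],0],
  [[0,0,0],0],
  [[0,0,0],0],
])

```text
clock: 8.57
tool_pos: [0.4629, -0.2832, 0.0944]
orientation: [179.9, 0.0, -79.1]
force: [-6.2, -2.2, 3.1]
opening: 0.0488
gripper_force: 30.0
```

The grip is about 5 mm higher than intended, so I'll regrip lower.

send_rows([
  [[0,0,0],0],
  [[0,0,0],0],
  [[0,0,0],0],
  [[0,0,0.005],0],
  [[0,0,0.007],0],
], gripper=0.85)

```text
clock: 8.98
tool_pos: [0.4641, -0.283, 0.0886]
orientation: [-180.0, -0.0, -79.1]
force: [0.5, 0.2, -0.2]
opening: 0.0729
gripper_force: 0.0
```

send_rows([
  [[0,0,0],0],
  [[0,0,0],0],
  [[0,0,0],0],
  [[0,0,0],0],
  [[0,0,0],0],
])

```text
clock: 9.4
tool_pos: [0.464, -0.2831, 0.089]
orientation: [-180.0, -0.0, -79.1]
force: [0.1, 0.3, -1.0]
opening: 0.0747
gripper_force: 0.0
```

send_rows([
  [[0,0,0],0],
  [[0,0,0],0],
  [[0,0,0],0],
  [[0,0,0],0],
  [[0,0,0],0],
], gripper=0.3)

```text
clock: 9.82
tool_pos: [0.4629, -0.2833, 0.0889]
orientation: [179.9, 0.0, -79.1]
force: [-3.2, -1.0, 3.8]
opening: 0.049
gripper_force: 30.0
```

send_rows([
  [[0,0,0],0],
  [[0,0,0],0],
  [[0,0,0],0],
  [[0,0,0],0],
  [[0,0,0],0],
])

```text
clock: 10.23
tool_pos: [0.4629, -0.2832, 0.0889]
orientation: [179.9, 0.0, -79.1]
force: [-4.8, -2.2, 4.2]
opening: 0.0495
gripper_force: 30.0
```

send_rows([
  [[0,0,-0.02],0],
  [[0,0,-0.06],0],
  [[0,0,-0.1],0],
  [[0,0,-0.14],0],
  [[0,0,-0.18],0],
])

```text
clock: 10.65
tool_pos: [0.4639, -0.2828, 0.2342]
orientation: [-180.0, 0.0, -79.1]
force: [1.4, 0.3, -3.0]
opening: 0.0495
gripper_force: 30.0
```

```bash
python3 -c "
from h import *
go(.5892,.0885,.24,-115.1)"
```

```text
at [ 0.4639 -0.2828  0.2342] [-1.7997e+02  2.0000e-02 -7.9140e+01] t 10.65 shift [-0.4263 -0.2413 -0.007 ] turn 0.3995
```

send_rows([
  [[-0.04,-0.022,-0.02],0.04],
  [[-0.08,-0.045,-0.02],0.08],
  [[-0.12,-0.068,-0.02],0.12],
  [[-0.16,-0.091,-0.02],0.16],
  [[-0.2,-0.113,-0.02],0.2],
])

```text
clock: 11.07
tool_pos: [0.5229, -0.107, 0.249]
orientation: [-179.9, 0.1, -97.3]
force: [-0.2, -0.4, -2.0]
opening: 0.0489
gripper_force: 30.0
```

```bash
python3 -c "
from h import *
go(.5892,.0885,.24,-115.1)"
```

```text
at [ 0.5229 -0.107   0.249 ] [-1.7994e+02  6.0000e-02 -9.7340e+01] t 11.0667 shift [-0.2529 -0.0509  0.0115] turn 0.1973
```

```bash
python3 -c "
from h import *
go(.644,.206,.26,-115.1)"
```

```text
at [ 0.5229 -0.107   0.249 ] [-1.7994e+02  6.0000e-02 -9.7340e+01] t 11.0667 shift [-0.4074 -0.1001 -0.0132] turn 0.1973
```

send_rows([
  [[-0.045,-0.011,-0.013],0.06],
  [[-0.09,-0.022,-0.013],0.12],
  [[-0.135,-0.033,-0.013],0.17],
  [[-0.18,-0.044,-0.013],0.197],
  [[-0.225,-0.055,-0.013],0.197],
])

```text
clock: 11.48
tool_pos: [0.5889, 0.0665, 0.2591]
orientation: [-180.0, 0.1, -115.0]
force: [1.0, -0.6, -1.9]
opening: 0.0488
gripper_force: 30.0
```

```bash
python3 -c "
from h import *
go(.644,.206,.26,-115.1)"
```

```text
at [0.5889 0.0665 0.2591] [-1.8000e+02  6.0000e-02 -1.1502e+02] t 11.4833 shift [-0.1871  0.0113 -0.0009] turn 0.0008
```

send_rows([
  [[-0.045,0.003,0],0],
  [[-0.09,0.006,0],0],
  [[-0.135,0.009,0],0],
  [[-0.18,0.011,0],0],
  [[-0.187,0.011,0],0],
])

```text
clock: 11.9
tool_pos: [0.645, 0.2091, 0.2579]
orientation: [-180.0, 0.1, -114.7]
force: [0.1, -0.8, -2.2]
opening: 0.0493
gripper_force: 30.0
```

```bash
python3 - <<'E'
from h import *
s=shot('wrist','w3.png')
for d in ctrl.cut_out(s,'vblock'):
    p=pix2plane(s,np.array(d['xy'])*[560,420],.04)[0];print(d['conf'],p,d['pixels'].sum())
    if abs(p[0]-.58)<.06 and abs(p[1]-.07)<.08: fit([(s,d['pixels'].astype(float))],lambda p:block(p,True),[(.564,.034,1.13)])
for d in ctrl.cut_out(s,'blank_center'): print(d['conf'],np.array(d['xy'])*[560,420],cv2.minAreaRect(np.argwhere(d['pixels'])[:,::-1].astype(np.float32)))
c=sil(s,block((.564,.034,1.133),True)); im=s['color'][...,::-1].copy()
cs,_=cv2.findContours((c>.5).astype(np.uint8),cv2.RETR_LIST,cv2.CHAIN_APPROX_NONE);cv2.drawContours(im,cs,-1,(0,0,255),1);cv2.imwrite('pics/w3.png',im)
go(.5892,.0885,.24,-115.1)
E
```

```text
0.89 [0.597179   0.09832871 0.04      ] 11438
[0.5651 0.0316 1.1413] 65.4 0.011
0.88 [0.41773845 0.15681504 0.04      ] 7936
0.61 [277.984 211.092] ((280.5, 233.0), (238.0, 121.0), 90.0)
at [0.6432 0.2046 0.2581] [ 1.7993e+02 -5.0000e-02 -1.1480e+02] t 12.05 shift [0.16   0.0004 0.0227] turn 0.0033
```

View pics/w3.png

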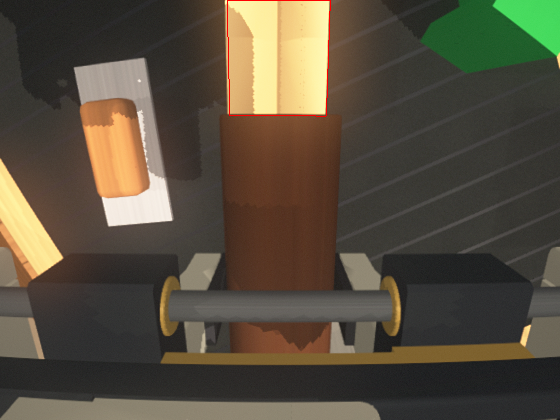

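The projected outline of the measured block falls on the real one (cols 228–328, rows 0–115), and the blank is held along the groove line. I'll go over the seat now.

```bash
python3 -c "
from h import *
go(.5895,.088,.24,-114.9)"
```

```text
at [0.6432 0.2046 0.2581] [ 1.7993e+02 -5.0000e-02 -1.1480e+02] t 12.05 shift [ 0.1604 -0.0002  0.0227] turn 0.0011
```

send_rows([
  [[0.04,0,0],0],
  [[0.08,0,0.01],0],
  [[0.12,0,0.02],0],
  [[0.15,0,0.03],0],
  [[0.16,0,0.04],0],
])

```text
clock: 12.47
tool_pos: [0.5872, 0.0837, 0.2275]
orientation: [180.0, 0.0, -115.0]
force: [-0.8, -0.2, -1.9]
opening: 0.0491
gripper_force: 30.0
```

send_rows([
  [[0,0,0.02],0],
  [[0,0,0.04],0],
  [[0,0,0.06],0],
  [[0,0,0.07],0],
  [[0,0,0.08],0],
])

```text
clock: 12.88
tool_pos: [0.5893, 0.0868, 0.1628]
orientation: [180.0, -0.0, -114.9]
force: [0.3, -0.6, -1.1]
opening: 0.0494
gripper_force: 30.0
```

send_rows([
  [[0,0,0],0],
  [[0,0,0],0],
  [[0,0,0],0],
  [[0,0,0],0],
  [[0,0,0],0],
])

```text
clock: 13.3
tool_pos: [0.5899, 0.0877, 0.1641]
orientation: [-180.0, 0.1, -114.9]
force: [-0.2, -0.6, -2.0]
opening: 0.0493
gripper_force: 30.0
```

```bash
python3 -c "
from h import *
go(.5895,.088,.1253,-114.9);print(ctrl.get_obs()['force'])"
```

```text
at [0.5899 0.0877 0.1641] [-1.7995e+02  6.0000e-02 -1.1485e+02] t 13.3 shift [-0.0001  0.0007  0.0485] turn 0.0005
[-0.1676356  -0.55112393 -1.95089929]
```

send_rows([
  [[0,0,0.01],0],
  [[0,0,0.02],0],
  [[0,0,0.03],0],
  [[0,0,0.036],0],
  [[0,0,0.04],0],
])

```text
clock: 13.72
tool_pos: [0.589, 0.0872, 0.1299]
orientation: [179.9, -0.1, -114.9]
force: [-1.9, -0.7, -1.4]
opening: 0.0495
gripper_force: 30.0
```

send_rows([
  [[0,0,0],0],
  [[0,0,0.002],0],
  [[0,0,0.004],0],
  [[0,0,0.005],0],
  [[0,0,0.005],0],
])

```text
clock: 14.13
tool_pos: [0.5899, 0.0875, 0.1276]
orientation: [-180.0, 0.0, -114.9]
force: [0.9, -0.2, -1.7]
opening: 0.0493
gripper_force: 30.0
```

send_rows([
  [[0,0,0.001],0],
  [[0,0,0.001],0],
  [[0,0,0.002],0],
  [[0,0,0.002],0],
  [[0,0,0.002],0],
])

```text
clock: 14.55
tool_pos: [0.5906, 0.0875, 0.1268]
orientation: [-179.9, 0.1, -114.8]
force: [2.5, -2.6, 5.5]
opening: 0.0493
gripper_force: 30.0
```

send_rows([
  [[0,-0.001,0],0],
  [[0,-0.001,0],0],
  [[0,-0.001,0.001],0],
  [[0,-0.001,0.001],0],
  [[0,-0.001,0.001],0],
])

```text
clock: 14.97
tool_pos: [0.5913, 0.0873, 0.126]
orientation: [-179.9, 0.1, -114.8]
force: [1.7, -2.6, 6.9]
opening: 0.0494
gripper_force: 30.0
```

send_rows([
  [[0,0,0],0],
  [[0,0,0],0],
  [[0,0,0],0],
  [[0,0,0],0],
  [[0,0,0],0],
])

```text
clock: 15.38
tool_pos: [0.5913, 0.0873, 0.126]
orientation: [-179.9, 0.1, -114.8]
force: [2.9, -1.3, 7.4]
opening: 0.0495
gripper_force: 30.0
```

send_rows([
  [[0,-0.001,0.001],0],
  [[0,-0.001,0.001],0],
  [[0,-0.001,0.001],0],
  [[0,-0.001,0.001],0],
  [[0,-0.001,0.001],0],
])

```text
clock: 15.8
tool_pos: [0.5918, 0.0871, 0.1255]
orientation: [-179.9, 0.1, -114.9]
force: [-0.4, -1.1, 11.0]
opening: 0.0493
gripper_force: 30.0
```

```bash
python3 - <<'E'
from h import *
a=shot('scene')
cv2.imwrite('pics/c4.png',cv2.resize(a['color'][120:300,180:360,::-1],(600,600),interpolation=cv2.INTER_CUBIC))
E
```

```text
(no output)
```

View pics/c4.png

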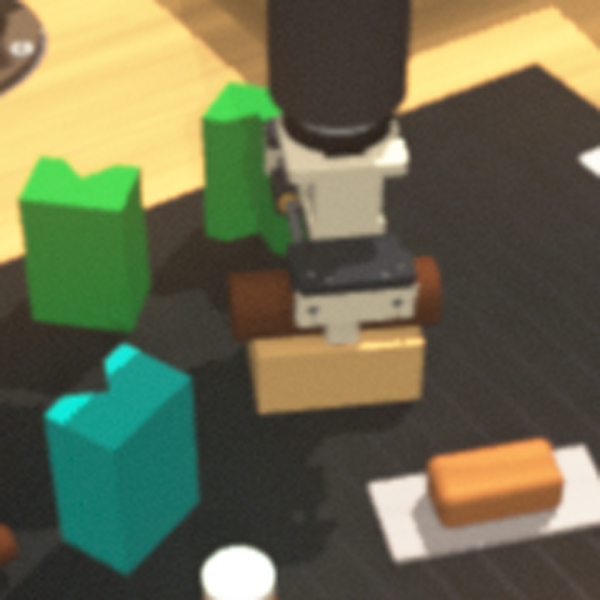

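The blank lies in the groove and sticks out at both ends (cols 230–440, against the block's 250–425). The force is vertical and the height matches the seat, so I can release.

send_rows([
  [[0,0,0],0],
  [[0,0,0],0],
  [[0,0,0],0],
  [[0,0,0],0],
  [[0,0,0],0],
], gripper=0.85)

```text
clock: 16.27
tool_pos: [0.5907, 0.0867, 0.1237]
orientation: [180.0, -0.0, -114.9]
force: [0.4, 0.6, -0.2]
opening: 0.0732
gripper_force: 0.0
```

send_rows([
  [[0,0,0],0],
  [[0,0,0],0],
  [[0,0,-0.01],0],
  [[0,0,-0.03],0],
  [[0,0,-0.05],0],
])

```text
clock: 16.68
tool_pos: [0.5907, 0.0866, 0.1646]
orientation: [180.0, -0.1, -114.9]
force: [0.2, 0.2, 0.5]
opening: 0.0745
gripper_force: 0.0
```

send_rows([
  [[0,0,-0.04],0],
  [[0,0,-0.08],0],
  [[0,0,-0.12],0],
  [[0,0,-0.15],0],
  [[0,0,-0.15],0],
])

```text
clock: 17.1
tool_pos: [0.5931, 0.0872, 0.2911]
orientation: [-179.6, 0.4, -114.8]
force: [1.2, -0.5, -0.3]
opening: 0.0742
gripper_force: 0.0
```

```bash
python3 - <<'E'
from h import *
s=shot('wrist'); a=shot('scene')
cv2.imwrite('pics/c5.png',np.hstack([cv2.resize(s['color'][...,::-1],(400,300)),cv2.resize(a['color'][120:255,180:360,::-1],(400,300))]))
for d in ctrl.cut_out(s,'blank_center'):
    p=pix2plane(s,np.array(d['xy'])*[560,420],.07)[0]
    if abs(p[0]-.59)<.06 and abs(p[1]-.09)<.06:
        q=fit([(s,d['pixels'].astype(float))],lambda p:cyl(p,.0704,.025,.15),[(.59,.087,1.138)],True)
E
```

```text
[0.5907 0.0885 1.1338] 65.0 0.035
```

View pics/c5.png

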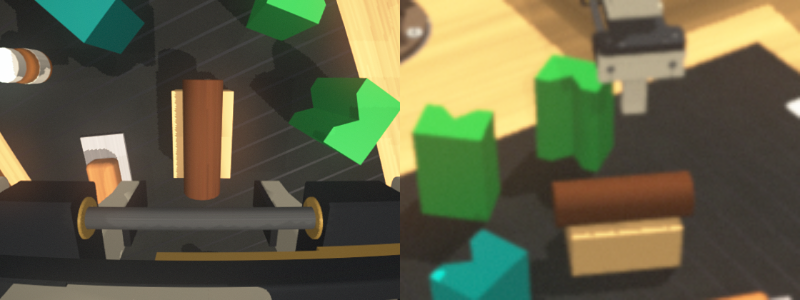

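The blank sits centred in the groove and sticks out at both ends: wrist view rows 79–199 against the block's 90–178, and scene crop cols 553–693 against 567–684. I'm handing it in.

```bash
python3 -c "
from h import *
print(ctrl.close_job())"
```

```text
the job is handed in; nothing more can be done
None
```

The V-block was tipped onto its base and the thick blank lowered into its groove, sticking out at both ends. The last pictures show it centred, and the job is handed in; no verdict came back.

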